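# Load the glass test plate on the inspection stage

## Task

Pick up the framed glass test plate by its grip block, lay it on the bed of the inspection stage and slide it, thick bar first, under the two sprung clips until they ride up over the bar and snap down behind it and the plate is fully home against the stop bar. Then swing the retainer arm closed across the back of the plate, and leave the other things on the bench where they are.

Things in the scene. Friction and masses are not known exactly. Their poses are not given: they have to be found in the camera images.
- test_plate: Loose glass plate in a steel frame, 140 long (x) x 100 wide (y), 6 thick, 0.28 kg, lying flat on the bench. Origin: centre of its underside, z up. A steel bar 12 high runs across its front edge (x 50 to 70). A black grip block stands on it near the rear: 16 thick along x, 50 wide along y, centre at x -40, y 0, from z 6 to 40; grip it across the 16.
- stage: Fixed grey metal stage, 200 x 190, flat bed 30 above the bench, white backlight window. Origin: on the bench; x is the direction in which the plate slides in, y left, z up. Bed x -90 to 110, y -95 to 95. Stop bar: face at x 80, 10 high. Side rails 8 high, inner faces at y +-54.5 from x 22 to 82, flaring outwards back to x -2.
- plate_home (a point): Point on the stage bed (stage x 10, y 0, z 30; stage axes) where the plate's origin is when fully home, plate x along stage x, 4.5 play either side. The clips' lips begin at stage x 19: lay the plate down with its origin at stage x -56 or less; its rear then overhangs the bed edge, stably.
- clip_left (a joint): Left sprung clip (stage y 30, spring steel 18 wide, lip upturned to the entry, tip underside 14 above the bed, rising 15 more when lifted). Nose presses at stage x 50, rests 2 over the bare bed. Hinge angle, rad: 0 bare, about 0.21 riding on the plate's bar, 0.08 snapped down on the glass (from some 7 mm short of home). 2 to 4 N down; pushing the plate in takes 5 to 20 N.
- clip_right (a joint): Right sprung clip, the same, at y = -30.
- retainer (a joint): Retainer arm: steel bar 16 wide, 11 high, just over the bed, pivot (vertical axis) at stage x -71, y 78. Angle in rad: 0 closed at its stop, pointing to stage -y behind the plate (3 gap to a plate fully home); grows as it opens, pi/2 pointing to stage -x, limit 2.2. Starts open, clear of the plate's way; stays where left; moves with about 1 N at the post.
- retainer_post (a point): Centre of the top of the black upright round post, 16 diameter, near the free end of the retainer arm, 80 from its pivot; the top is 77 above the bench and 35 above the arm's top face. Pinch it (it creeps a little between the fingers on the way round) or push it sideways.
- slotted_cover: Bystander: loose slotted steel cover, 130 x 85, 10 high, without grip block or glass. Origin: centre of underside.
- tool_handle_a: Bystander: loose teal instrument handle with steel ferrule, 132 long, 29 high, lying. Origin: under its middle.
- tool_handle_b: Bystander: loose black instrument handle, 132 long, 29 high, lying. Origin: under its middle.
- scanner: Bystander: loose hand-held scanner lying on its side, 145 long, 34 high. Origin: underside.
- spray_jar: Bystander: loose closed jar, 64 diameter, 110 high. Origin: centre of underside.
- brush_cup: Bystander: loose steel cup, 72 diameter, 90 high. Origin: centre of underside.

How it is judged:
By the outcome, as a careful person would: the job done as asked, in the order asked, and still so for the second after the job is handed in, with the robot touching nothing.
It also fails if it takes over 58 s, if anything falls off the work surface, if the arm or the gripper's body presses on something with over 40 N, if the wrist force passes 120 N, or if a joint passes its speed limit or range.

## Robot

A 6-joint arm with a two-finger parallel gripper is mounted at the origin on the work surface. World frame = base frame: x ahead of the robot, y to its left, z up, the work surface at z = 0. Lengths are in m, angles in degrees, forces in N, time in s.
With the tool pointing down it reaches from about 0.3 to 0.775 m from the base axis. Payload 14.6 kg.
Tool frame: the origin (TCP) lies at the very end of the fingers, on their centre line; the grasp point (between the pads) lies 19 mm behind it; z points along the fingers, y is the line along which they close (so a half turn about z gives the same grasp; the last joint's range is limited). The gripper opens to 94 mm and grips with 3 to 60 N. Pads are 16 mm wide; open, the fingers measure 119 mm over their backs; the gripper's body (75 mm by 177 mm) begins 78 mm behind the grasp point.
Start: joints at [-73.602, 17.183, 87.147, -0, 75.671, -3.816], TCP at [0.19, -0.516, 0.205] pointing down, gripper open.
Joint ranges: [-173.82, 173.82], [-45.26, 126.66], [13.44, 144.39], [-59.66, 239.66], [0, 175.72], [-146.38, 146.38]. Speed limits (degrees/s): [127.2, 127.2, 147.25, 180, 180, 180].

## Interface

Orientations are given as a 3x3 rotation matrix whose columns are the frame's x, y, z axes.
In Python, from station import readout, cams, env gives the robot as it stands.
- The arm moves only by the shell command python3 -m creep 'ROWS' [FORCE]. ROWS is JSON, a list of rows, each a list of 5 numbers: the shift along the tool's x, y, z in mm, then the turn about the tool's z in degrees, then the opening, from -1 (shut) to 1 (fully open). A call has 1 to 8 rows; each row shifts and turns the commanded pose from where the row before left it, along the tool's axes as they then stand; what a row does not reach is not made up. A row lasts 1/12 s, in which the tool goes at most 41.7 mm and 7.16 degrees, less where a joint would pass 70% of its speed; a pose out of reach is approached as far as the arm can. A call with a gripper value outside its range is refused whole. The fingers move at their own pace and stop on an object; FORCE is the grip in N (left out, the last holds). Time passes only in rows, so rows that do not move let the fingers close. It gives the time, the measured TCP pose, the force, the opening and the grip force at its end, in the units of the state.
- readout.sense(): the state, without advancing time (a new reading comes with each control period).
- cams.camera(name): name is "scene" or "side" or "wrist"; returns a dict with "pixels" (384x512x3 uint8, red, green, blue), "z_map" (384x512 float32, m along the optical axis (not along the pixel's ray), 0 where there is no reading), "fx", "fy", "cx", "cy" (pixels), "R" (3x3) and "t" (3): a world point X has camera coordinates R X + t. Camera axes: x right, y down, z forward; pixel columns grow to the right and rows downward; lengths in m; the calibration is good to about 2 mm. A picture is of the moment at which its call begins.
- env.close_job(): hands the job in; it is judged then, once.
The state is a dict: "clock": time; "q": joint angles; "joint_vel": joint speeds; "effort": joint torques, N m; "ee_pos": TCP position; "tcp_rot": TCP orientation; "force": force on the tool from outside, world axes, zero at the start; "torque": the same for the moment, N m; "opening": finger opening in m; "gripper_force": force on a finger pad.
Only numpy, scipy, OpenCV 4.12 (cv2) and the standard library are available. Lean on these libraries where they do the work, as an engineer would, in place of code of your own. Each camera call takes 0.05 s, during which the arm holds its last target. There are 200 camera calls.

## Working session

There is one attempt and no reset: what is moved stays moved. The work goes in short steps, Python scripts to look and compute and a shell command to move; the robot and the scene stay as the last step left them, time stands still between calls to the robot, and variables do not carry over. Pictures are saved under pics/ and viewed, at most 10 in all, crops included, and the job is handed in when it is done.

```bash
ls; mkdir -p pics; cat > h.py <<'E'
import numpy as np, cv2
from station import readout, cams, env
def snap(name, f):
    c=cams.camera(name); cv2.imwrite(f'pics/{f}.png', c['pixels'][...,::-1]); np.savez(f'pics/{f}.npz', **c); return c
def load(f): return dict(np.load(f'pics/{f}.npz'))
def pt(c,u,v,z=None):
    """world point at pixel; by plane z if given, else by depth"""
    R,t=c['R'],c['t']; r=R.T@np.array([(u-c['cx'])/c['fx'],(v-c['cy'])/c['fy'],1.]); o=-R.T@t
    k=(z-o[2])/r[2] if z is not None else c['z_map'][int(round(v)),int(round(u))]
    return o+k*r
def px(c,X):
    p=c['R']@np.asarray(X)+c['t']; return np.array([c['fx']*p[0]/p[2]+c['cx'],c['fy']*p[1]/p[2]+c['cy']])
E
python3 - <<'E'
from h import *
s=readout.sense(); print(s['clock'],s['ee_pos'],s['tcp_rot'],s['opening'])
a=snap('scene','s0');b=snap('side','d0');
for c in(a,b): print(-c['R'].T@c['t'],c['R'][2])
im=np.vstack([a['pixels'],b['pixels']])
E
```

```text
pics
0.0 [ 0.18996332 -0.51586773  0.20488388] [[ 9.38405089e-01  3.45536958e-01 -3.15479629e-04]
 [ 3.45537091e-01 -9.38404438e-01  1.10909751e-03]
 [ 8.71866969e-05 -1.14979266e-03 -9.99999335e-01]] 0.09395822962587067
[ 1.32400634 -0.11042649  1.31662267] [-0.51830731  0.06500267 -0.85272046]
[0.05143055 0.85817768 0.65980106] [ 0.41685754 -0.76501395 -0.49090065]
```

View pics/s0.png

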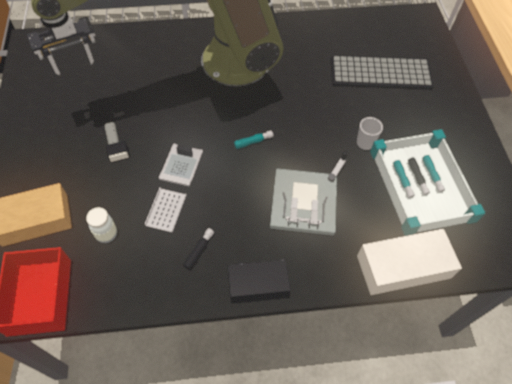

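View pics/d0.png

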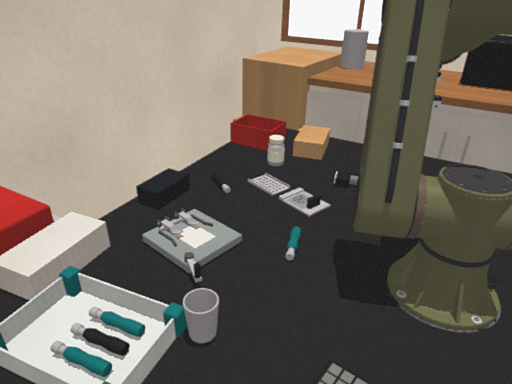

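```bash
python3 - <<'E'
from h import *
a=load('s0')['pixels'][...,::-1]
A=cv2.resize(a[135:200,140:215],None,fx=7,fy=7,interpolation=cv2.INTER_CUBIC)[:, :]
B=cv2.resize(a[145:240,262:357],None,fx=6,fy=6,interpolation=cv2.INTER_CUBIC)
cv2.imwrite('pics/cA.png',A);cv2.imwrite('pics/cB.png',B)
E
```

```text
(no output)
```

View pics/cA.png

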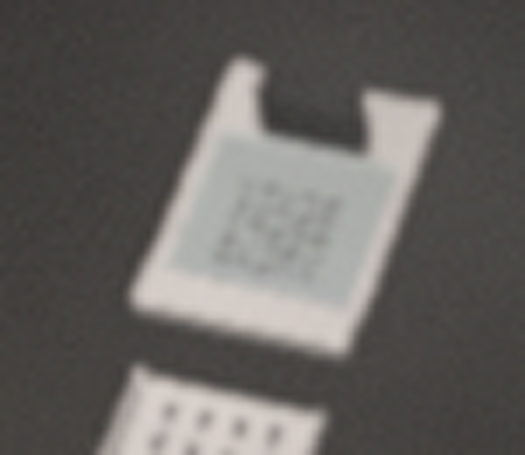

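View pics/cB.png

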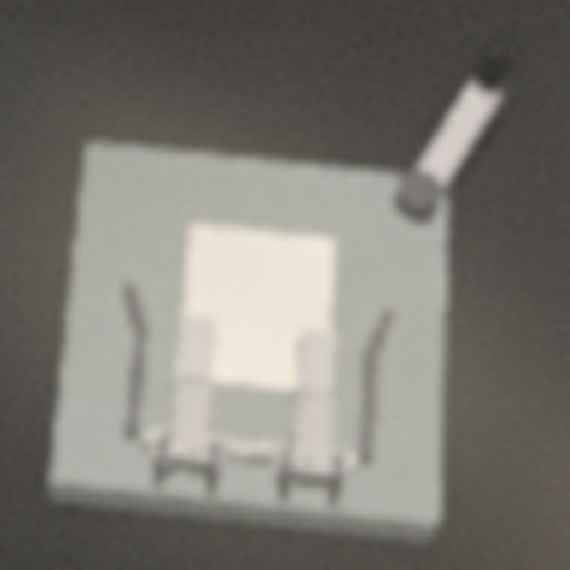

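```bash
cat > fit.py <<'E'
from h import *
from scipy.optimize import least_squares
def T(p,L): 
    c,s=np.cos(p[2]),np.sin(p[2]); return np.array([p[0]+c*L[0]-s*L[1],p[1]+s*L[0]+c*L[1],L[2]])
def fit(c,pairs,p0):
    f=lambda p: np.concatenate([px(c,T(p,np.array(L)/1000))-uv for L,uv in pairs])
    r=least_squares(f,p0,loss='soft_l1'); return r.x, r.fun.reshape(-1,2).round(1)
E
python3 - <<'E'
from fit import *
c=load('s0')
A=lambda x,y:((x+.5)/7-.5+140,(y+.5)/7-.5+135)
B=lambda x,y:((x+.5)/6-.5+262,(y+.5)/6-.5+145)
P=[((-70,-50,6),A(238,58)),((-70,50,6),A(442,103)),((70,50,0),A(345,355)),((70,-50,0),A(133,308)),((-32,-25,6),A(262,132)),((-32,25,6),A(362,155))]
S=[((-90,-95,30),B(86,142)),((-90,95,30),B(450,172)),((110,-95,30),B(50,487)),((110,95,30),B(440,525))]
for X in (P,S):
    g=pt(c,*np.mean([q for _,q in X],axis=0),z=.01); p,r=fit(c,X,[g[0],g[1],-.2]); print(p[:2].round(4),np.degrees(p[2]),r.tolist())
    st=p
print('pivot',pt(c,*B(418,192),z=.045), T(st,(-.071,.078,.042)))
print('post',pt(c,*B(493,60),z=.077))
# plane check of depth
for n,uv in (('bed',B(130,200)),('glass',A(280,215)),('blocktop',A(315,100)),('bench',A(50,100))): print(n,pt(c,*uv).round(4))
d=px(c,[.19,-.516,.205]);print(d)
E
```

```text
[ 0.4458 -0.2211] -21.168626086364334 [[-0.0, -0.3], [-0.2, -0.1], [-0.0, 0.4], [0.2, -0.1], [-0.1, -0.0], [0.2, 0.1]]
[0.6186 0.1491] -12.372318660973516 [[-0.3, -0.1], [-0.3, 0.9], [0.2, -0.5], [0.3, -0.0]]
pivot [0.56735794 0.23943468 0.045     ] [0.56595809 0.24045137 0.042     ]
post [0.51163005 0.28455113 0.077     ]
bed [0.5483 0.0942 0.0299]
glass [ 0.4563 -0.2253  0.0096]
blocktop [ 0.4116 -0.2052  0.0345]
bench [ 3.748e-01 -3.311e-01 -1.000e-04]
[75.50130323 66.79680389]
```

```bash
cat >> fit.py <<'E'
def plan(xy,yaw,z=None):
    """remaining shift mm along current tool axes, and tool turn deg, to bring tool-y to world yaw (deg)"""
    s=readout.sense(); R=s['tcp_rot']; d=np.r_[xy,s['ee_pos'][2] if z is None else z]-s['ee_pos']
    cur=np.degrees(np.arctan2(R[1,1],R[0,1])); turn=-((yaw-cur+90)%180-90)
    print('t',round(s['clock'],2),'shift',(R.T@d*1000).round(1),'turn',round(turn,1),'pos',s['ee_pos'].round(4),'yaw',round(cur,1),'F',s['force'].round(1),'open',round(s['opening'],4),'q',s['q'].round(0))
E
python3 -m creep '[[31,-21.5,0,0,1],[31,-21.5,0,0,1],[31,-21.5,0,0,1],[31,-21.5,0,0,1],[31,-21.5,0,0,1],[31,-21.5,0,0,1],[31,-21.5,0,0,1],[31,-21.5,0,0,1]]' 30
python3 -c "
from fit import *
plan((.4085,-.2067),-21.2)"
```

```text
clock: 0.77
ee_pos: [0.3639, -0.2673, 0.2054]
tcp_rot: [[0.939, 0.345, -0.0], [0.345, -0.939, 0.0], [-0.0, -0.0, -1.0]]
force: [0.9, -0.1, 1.9]
opening: 0.0938
gripper_force: 0.0
t 0.77 shift [ 62.8 -41.5   0. ] turn -48.6 pos [ 0.3639 -0.2673  0.2054] yaw -69.8 F [ 0.9 -0.1  1.9] open 0.0938 q [-41.   5. 102.   0.  73.  29.]
```

```bash
python3 -m creep '[[34,-22,0,0,1],[28.5,-19.5,0,-6.95,1],[0,0,0,-6.95,1],[0,0,0,-6.95,1],[0,0,0,-6.95,1],[0,0,0,-6.95,1],[0,0,0,-6.95,1],[0,0,0,-6.95,1]]' >/dev/null
python3 -c "
from fit import *
plan((.4085,-.2067),-21.2)
c=snap('wrist','w0'); print(-c['R'].T@c['t'],px(c,T((.4458,-.2211,np.radians(-21.17)),(-.04,0,.04))))"
```

```text
t 1.43 shift [1.9 0.3 0. ] turn 0.4 pos [ 0.4075 -0.2083  0.2052] yaw -20.8 F [ 0.2 -0.1  0.6] open 0.0941 q [-32.   5. 101.  -0.  73. -11.]
[ 0.43104914 -0.14648381  0.38399738] [260.84069292 181.7696104 ]
```

View pics/w0.png

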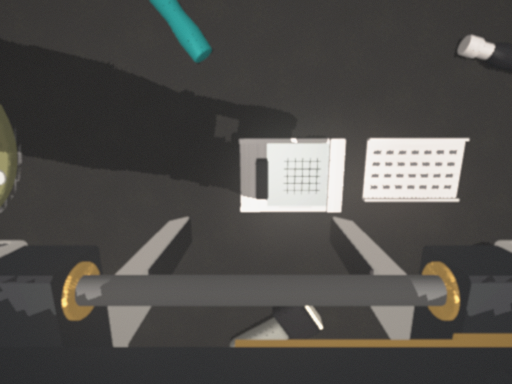

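```bash
python3 - <<'E'
from fit import *
c=load('w0');print(c['fx'])
P=(.4458,-.2211,np.radians(-21.17))
for L in [(-70,50,6),(-70,-50,6),(70,-50,12),(70,50,12),(50,-50,12),(-48,25,40),(-32,25,40),(-32,-25,40)]: print(L,px(c,T(P,np.array(L)/1000)).round(1))
E
python3 -c "
import cv2;a=cv2.imread('pics/w0.png')[125:225,225:360];cv2.imwrite('pics/cw.png',cv2.resize(a,None,fx=5,fy=5,interpolation=2))"
```

```text
279.9042016289262
(-70, 50, 6) [238.4 139.8]
(-70, -50, 6) [239.3 212.1]
(70, -50, 12) [339.9 214. ]
(70, 50, 12) [345.4 140.7]
(50, -50, 12) [325.4 213.9]
(-48, 25, 40) [254.5 161.7]
(-32, 25, 40) [267.5 161.8]
(-32, -25, 40) [267.  201.2]
```

View pics/cw.png

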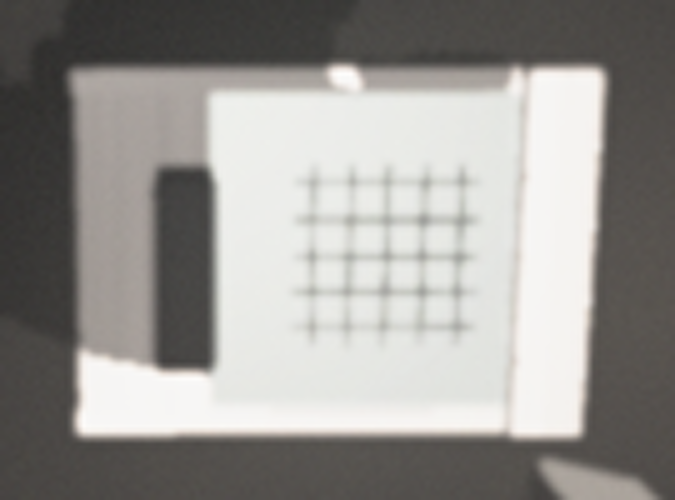

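```bash
python3 -m creep '[[3,0,30,0.4,0.6],[0,1,36,0,0.4],[0,0,36,0,0.4],[0,0,36,0,0.4],[0,0,36,0,0.4],[0,0,16,0,0.4],[0,0,4,0,0.4],[0,0,0,0,0.4]]' >/dev/null
python3 -c "
from fit import *
plan((.4096,-.2061),-21.2,.011)"
```

```text
t 2.15 shift [-0.1  0.5 -0.2] turn -0.5 pos [ 0.4092 -0.2058  0.0108] yaw -21.7 F [0.1 0.2 0.4] open 0.0659 q [-31.  22. 111.   0.  47. -10.]
```

```bash
python3 -m creep '[[0,0,0,-0.4,-1],[0,0,0,0,-1],[0,0,0,0,-1],[0,0,0,0,-1],[0,0,0,0,-1],[0,0,0,0,-1],[0,0,0,0,-1]]' 45
python3 -c "
from fit import *
plan((.4096,-.2061),-21.2,.011)"
```

```text
clock: 2.73
ee_pos: [0.4097, -0.2061, 0.0116]
tcp_rot: [[0.361, 0.933, 0.0], [0.933, -0.361, -0.0], [-0.0, 0.0, -1.0]]
force: [-0.1, -0.1, 0.4]
opening: 0.0228
gripper_force: 0.0
t 2.73 shift [-0.1 -0.1  0.6] turn 0.1 pos [ 0.4097 -0.2061  0.0116] yaw -21.1 F [-0.1 -0.1  0.4] open 0.0228 q [-31.  22. 111.   0.  47. -10.]
```

```bash
python3 -m creep '[[0,0,0,0,-1],[0,0,0,0,-1],[0,0,0,0,-1],[0,0,0,0,-1]]' 45|tail -2
python3 -m creep '[[0,0,-10,0,-1],[0,0,-20,0,-1],[0,0,-25,0,-1],[0,0,-25,0,-1],[0,0,-15,0,-1],[0,0,-5,0,-1]]'
python3 - <<'E'
from fit import *
S=(.6186,.1491,np.radians(-12.37))
# gripper at block: plate origin stage x -62
print(T(S,(-.062-.04,0,0)))
plan(T(S,(-.102,0,0))[:2],-12.4)
E
```

```text
opening: 0.0158
gripper_force: 45.0
clock: 3.57
ee_pos: [0.4103, -0.2064, 0.1141]
tcp_rot: [[0.361, 0.933, 0.003], [0.933, -0.361, -0.002], [-0.001, 0.003, -1.0]]
force: [0.4, 0.7, -2.5]
opening: 0.0159
gripper_force: 45.0
[0.51896797 0.17095084 0.        ]
t 3.57 shift [ 3.912e+02 -3.470e+01 -3.000e-01] turn -8.7 pos [ 0.4103 -0.2064  0.1141] yaw -21.1 F [ 0.4  0.7 -2.5] open 0.0159 q [-31.  12. 107.   0.  61. -10.]
```

```bash
python3 -m creep '[[20,-2,0,0,-1],[38,-3.5,0,0,-1],[40,-3.5,0,0,-1],[40,-3.5,0,0,-1],[40,-3.5,0,0,-1],[40,-3.5,0,0,-1],[40,-3.5,0,0,-1],[38,-3.5,0,0,-1]]' >/dev/null
python3 -m creep '[[32,-3,0,0,-1],[22,-2,0,0,-1],[12,-1,0,0,-1],[0,0,0,-4.3,-1],[0,0,0,-4.3,-1],[0,0,0,0,-1],[0,0,0,0,-1]]' 
python3 - <<'E'
from fit import *
S=(.6186,.1491,np.radians(-12.37))
plan(T(S,(-.102,0,0))[:2],-12.4)
c=snap('wrist','w1')
E
```

```text
clock: 4.82
ee_pos: [0.5096, 0.1428, 0.111]
tcp_rot: [[0.22, 0.976, -0.001], [0.976, -0.22, -0.0], [-0.001, -0.001, -1.0]]
force: [0.2, 0.1, -2.7]
opening: 0.0157
gripper_force: 45.0
t 4.82 shift [29.6  3.  -0. ] turn -0.3 pos [0.5096 0.1428 0.111 ] yaw -12.7 F [ 0.2  0.1 -2.7] open 0.0157 q [12. 20. 96. -0. 63. 24.]
```

View pics/w1.png

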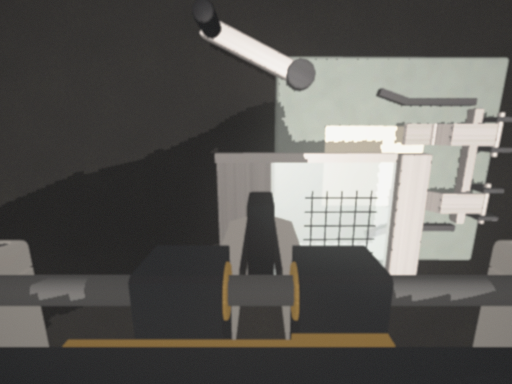

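```bash
python3 - <<'E'
from fit import *
c=load('w1')
S0=(.6186,.1491,np.radians(-12.37))
S=[((-90,95,30),(276,57)),((110,95,30),(507,58)),((110,-95,30),(475.5,262.5))]
for L,q in S: print(L,q,px(c,T(S0,np.array(L)/1000)).round(1))
p,r=fit(c,S,S0);print(p,np.degrees(p[2]),r.tolist())
pv=pt(c,301,73,z=.045);po=pt(c,207,14,z=.077);print('pivot',pv,T(p,(-.071,.078,.045)),'post',po, np.linalg.norm((po-T(p,(-.071,.078,0)))[:2]))
# plate in hand: assume bottom z = 0.1
h=.111-.0113
P=[((-70,50,6+h*1000),(216,153)),((70,50,12+h*1000),(430,154))]
s=readout.sense();y=np.radians(-12.7)
g=(s['ee_pos'][0]+.04*np.cos(y),s['ee_pos'][1]+.04*np.sin(y),y)
for L,q in P: print(L,q,px(c,T(g,np.array(L)/1000)).round(1))
for u,v in((235,160),(410,200),(340,170),(260,200),(300,60+5),(250,20)): print(u,v,pt(c,u,v).round(4))
E
```

```text
(-90, 95, 30) (276, 57) [277.6  58.6]
(110, 95, 30) (507, 58) [512.1  56.9]
(110, -95, 30) (475.5, 262.5) [474.1 261.5]
[ 0.6167198   0.14951148 -0.22071756] -12.646184544696512 [[-0.1, 1.0], [3.3, -0.4], [-3.9, -0.5]]
pivot [0.56585726 0.2432765  0.045     ] [0.56451875 0.24116327 0.045     ] post [0.5053016  0.28917266 0.077     ] 0.0762336683319813
(-70, 50, 105.7) (216, 153) [214.9 154.3]
(70, 50, 111.7) (430, 154) [434.9 155.1]
235 160 [0.5032 0.1916 0.1052]
410 200 [0.61   0.1413 0.111 ]
340 170 [0.5694 0.17   0.106 ]
260 200 [0.5149 0.1682 0.1319]
300 65 [0.5659 0.249  0.047 ]
250 20 [0.536  0.305  0.0006]
```

```bash
python3 - <<'E'
from fit import *
S=(.6177,.1493,np.radians(-12.5))
plan(T(S,(-.104,0,0))[:2],-12.6,.0435)
E
```

```text
t 4.87 shift [29.8 -0.  67.7] turn -0.1 pos [0.5097 0.1428 0.1112] yaw -12.7 F [-1.1  0.7 -3.4] open 0.0159 q [12. 20. 96. -0. 63. 24.]
```

```bash
python3 -m creep '[[15,0,0,0,-1],[15,0,15,0,-1],[0,0,25,0,-1],[0,0,15,0,-1],[0,0,8,0,-1],[0,0,4.5,0,-1],[0,0,0,0,-1],[0,0,0,0,-1]]' 
python3 - <<'E'
from fit import *
S=(.6177,.1493,np.radians(-12.5))
plan(T(S,(-.104,0,0))[:2],-12.6,.0435)
E
```

```text
clock: 5.53
ee_pos: [0.5168, 0.1725, 0.0447]
tcp_rot: [[0.218, 0.976, 0.001], [0.976, -0.218, 0.0], [0.0, 0.001, -1.0]]
force: [-0.2, 0.2, -2.6]
opening: 0.0161
gripper_force: 45.0
t 5.53 shift [-0.8 -0.5  1.2] turn 0.0 pos [0.5168 0.1725 0.0447] yaw -12.6 F [-0.2  0.2 -2.6] open 0.0161 q [15. 27. 97. -0. 56. 27.]
```

```bash
python3 -m creep '[[-0.5,0,1,0,-1],[0,0,1,0,-1],[0,0,0,0,-1]]' | egrep 'pos|^force'
python3 -m creep '[[0,0,0.5,0,-1],[0,0,0.5,0,-1],[0,0,0,0,-1]]' | egrep 'pos|^force'
```

```text
ee_pos: [0.5165, 0.1721, 0.0423]
force: [0.4, 0.4, -3.2]
ee_pos: [0.5165, 0.1721, 0.0416]
force: [-2.4, -0.4, 4.4]
```

```bash
python3 -m creep '[[0,4,-0.3,0,-1],[0,5,0,0,-1],[0,5,0,0,-1],[0,5,0,0,-1],[0,5,0,0,-1],[0,0,0,0,-1]]' | egrep 'pos|^force'
python3 - <<'E'
from fit import *
S=(.6177,.1493,np.radians(-12.5))
plan(T(S,(-.030,0,0))[:2],-12.6,.0416)
c=snap('wrist','w2')
cv2.imwrite('pics/w2c.png',cv2.resize(c['pixels'][40:290,200:512,::-1],None,fx=2.4,fy=2.4,interpolation=2))
E
```

```text
ee_pos: [0.5403, 0.167, 0.0415]
force: [-5.6, 1.4, 4.3]
t 6.53 shift [-0.4 49.4 -0.1] turn 0.1 pos [0.5403 0.167  0.0415] yaw -12.5 F [-5.6  1.4  4.3] open 0.0157 q [13. 30. 93.  0. 57. 26.]
```

View pics/w2c.png

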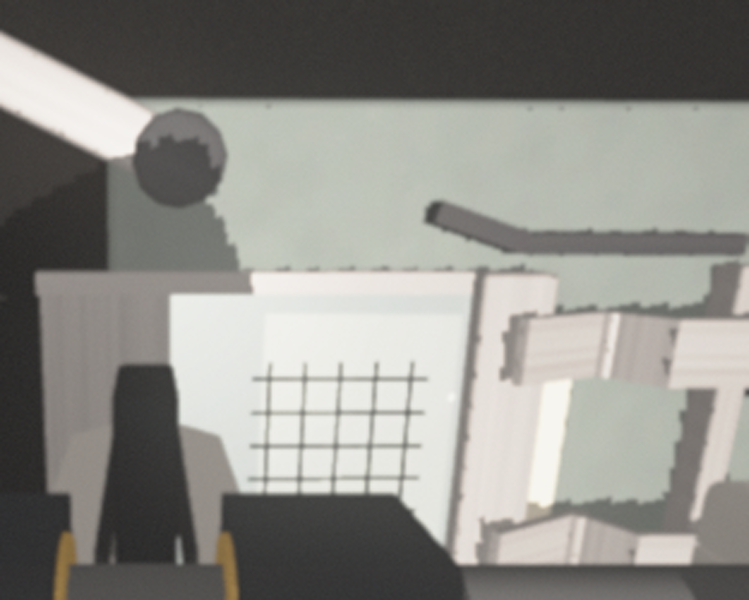

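```bash
python3 - <<'E'
from fit import *
c=load('w2'); C=lambda x,y:((x+.5)/2.4-.5+200,(y+.5)/2.4-.5+40)
S=(.6177,.1493,np.radians(-12.5)); R=np.array([[np.cos(S[2]),np.sin(S[2])],[-np.sin(S[2]),np.cos(S[2])]])
def st(n,x,y,z): print(n,(R@(pt(c,*C(x,y),z=z)[:2]-S[:2])*1000).round(1))
st('rail',560,253,.038);st('rail',700,253,.038);st('flare corner',512,250,.038)
st('bar corner',556,273,.042);st('plate rear',38,271,.036);st('plate edge',300,270,.036)
st('clipL lo',560,382,.044);st('clipL hi',560,313,.044);st('stage edge',200,97,.03);st('stage edge',700,100,.03);st('pivot',180,158,.045)
E
```

```text
rail [31.3 56.4]
rail [68.7 56.4]
flare corner [18.3 57.2]
bar corner [28.5 51.4]
plate rear [-108.9   51.6]
plate edge [-37.6  51.8]
clipL lo [32.5 22.3]
clipL hi [29.8 41.1]
stage edge [-65.1  96.9]
stage edge [67.6 95.9]
pivot [-70.9  80.2]
```

```bash
python3 -m creep '[[0,5,0,0,-1],[0,5,0,0,-1],[0,4,0,0,-1],[0,0,0,0,-1]]' | egrep 'pos|^force'; python3 -m creep '[[0,4,0,0,-1],[0,4,0,0,-1],[0,4,0,0,-1],[0,0,0,0,-1]]' | egrep 'pos|^force'
python3 -m creep '[[0,4,0,0,-1],[0,4,0,0,-1],[0,0,0,0,-1]]' | egrep 'pos|^force|rot'
```

```text
ee_pos: [0.5527, 0.1643, 0.0415]
force: [-14.9, 2.7, 12.4]
ee_pos: [0.5645, 0.1618, 0.0415]
force: [-14.2, 3.3, 11.1]
ee_pos: [0.5724, 0.16, 0.0415]
tcp_rot: [[0.217, 0.976, -0.003], [0.976, -0.217, 0.001], [-0.0, -0.003, -1.0]]
force: [-12.8, 3.9, 9.9]
```

```bash
python3 -m creep '[[0,4,0,0,-1],[0,4,0,0,-1],[0,0,0,0,-1]]' | egrep 'pos|^force'; python3 -m creep '[[0,3,0,0,-1],[0,2,0,0,-1],[0,0,0,0,-1]]' | egrep 'pos|^force'
python3 -m creep '[[0,1.5,0,0,-1],[0,0,0,0,-1]]' | egrep 'pos|^force|rot'
```

```text
ee_pos: [0.5809, 0.158, 0.0415]
force: [-7.6, 3.8, 6.2]
ee_pos: [0.5852, 0.1571, 0.0415]
force: [-11.6, 3.1, 9.1]
ee_pos: [0.5865, 0.1568, 0.0415]
tcp_rot: [[0.217, 0.976, -0.002], [0.976, -0.217, 0.0], [-0.0, -0.002, -1.0]]
force: [-12.7, 3.5, 9.4]
```

```bash
for i in 1 ; do python3 -m creep '[[0,1.5,0,0,-1],[0,0,0,0,-1]]' | egrep 'pos|^force'; python3 -m creep '[[0,1.5,0,0,-1],[0,0,0,0,-1]]' | egrep 'pos|^force';python3 -m creep '[[0,1,0,0,-1],[0,0,0,0,-1]]' | egrep 'pos|^force'; done
python3 - <<'E'
from fit import *
S=(.6177,.1493,np.radians(-12.5))
plan(T(S,(-.030,0,0))[:2],-12.6,.0416)
E
```

```text
ee_pos: [0.5878, 0.1565, 0.0415]
force: [-14.5, 3.6, 11.6]
ee_pos: [0.5879, 0.1566, 0.0415]
force: [-26.7, 4.7, 17.8]
ee_pos: [0.588, 0.1567, 0.0415]
force: [-34.3, 6.2, 21.6]
t 8.67 shift [-0.8  0.6 -0.1] turn 0.1 pos [0.588  0.1567 0.0415] yaw -12.5 F [-34.3   6.2  21.6] open 0.0158 q [11. 35. 85.  0. 61. 24.]
```

```bash
python3 -m creep '[[0,-2.5,0,0,-1],[0,0,0,0,-1],[0,0,0,0,0],[0,0,0,0,0],[0,0,0,0,0],[0,0,0,0,0],[0,0,0,0,0],[0,0,0,0,0]]' | egrep 'pos|force|open'
python3 -m creep '[[0,0,-10,0,0],[0,0,-30,0,0],[0,0,-35,0,0],[0,0,-35,0,0],[0,0,-30,0,0],[0,0,-20,0,0],[-30,-30,0,0,0],[-30,-30,0,0,0]]' | egrep 'pos|force|open'
python3 -m creep '[[0,-30,0,0,0],[0,-30,0,0,0],[0,0,0,0,0]]' | egrep 'pos|force|open'
python3 - <<'E'
from fit import *
c=snap('wrist','w3')
cv2.imwrite('pics/w3c.png',cv2.resize(c['pixels'][...,::-1],(768,576),interpolation=2))
E
```

```text
ee_pos: [0.5886, 0.1559, 0.0412]
force: [0.7, 0.1, -0.2]
opening: 0.0463
gripper_force: 0.0
ee_pos: [0.5183, 0.1113, 0.2026]
force: [0.5, -0.7, -0.6]
opening: 0.0472
gripper_force: 0.0
ee_pos: [0.4562, 0.1247, 0.2023]
force: [0.6, -0.6, -0.2]
opening: 0.0469
gripper_force: 0.0
```

View pics/w3c.png

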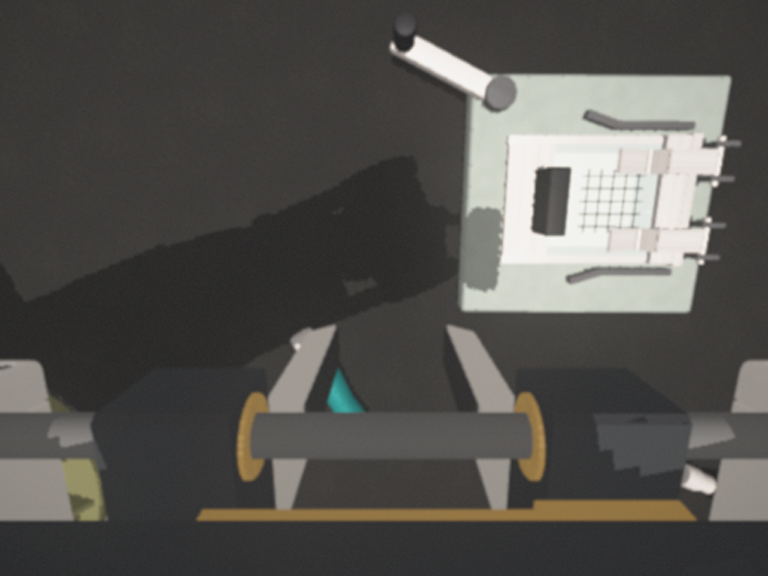

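```bash
python3 - <<'E'
from fit import *
c=load('w3'); C=lambda x,y:((x+.5)/1.5-.5,(y+.5)/1.5-.5)
S=(.6177,.1493,np.radians(-12.5)); R=np.array([[np.cos(S[2]),np.sin(S[2])],[-np.sin(S[2]),np.cos(S[2])]])
def st(n,x,y,z): print(n,(R@(pt(c,*C(x,y),z=z)[:2]-S[:2])*1000).round(1))
st('bed rl',468,74,.03);st('bed rr',460,311,.03);st('bed fr',690,312,.03);st('bed fl',730,76,.03)
st('plate rl',508,136,.036);st('plate rr',502,264,.036)
st('pivot',500,90,.047);st('post',404,22,.077);st('post base',402,43,.042)
d=c['z_map'];u,v=C(404,22);print(pt(c,u,v))
print('post w',pt(c,u,v,z=.077), 'pivot w',T(S,(-.071,.078,0)))
a=load('s0')
print('s0 post', (R@(pt(a,262+492.5/6,145+62/6,z=.077)[:2]-S[:2])*1000).round(1),'depth pts', [pt(a,344,y).round(4).tolist() for y in (154,155,156)])
E
```

```text
bed rl [-93.4  96.3]
bed rr [-92.4 -91.9]
bed fr [107.5 -92.9]
bed fl [107.3  94.8]
plate rl [-61.5  50.8]
plate rr [-60.1 -49.7]
pivot [-72.3  81.2]
post [-143.9  115.1]
post base [-144.3  113.9]
[0.50213279 0.29280672 0.0770428 ]
post w [0.50213726 0.29282128 0.077     ] pivot w [0.56526527 0.2408183  0.        ]
s0 post [-130.1  110.1] depth pts [[0.5089, 0.2861, 0.076], [0.5077, 0.2877, 0.0685], [0.5155, 0.2849, 0.0749]]
```

```bash
python3 - <<'E'
from fit import *
S=(.6177,.1493,np.radians(-12.5))
print(T(S,(-.1429,.1131,0)), T(S,(-.071,.078,0)))
p=(.504,.291); plan(p,40)
E
```

```text
[0.50266662 0.2906483  0.        ] [0.56526527 0.2408183  0.        ]
t 10.3 shift [1.723e+02 8.600e+00 1.000e-01] turn -52.5 pos [0.4583 0.1246 0.2026] yaw -12.5 F [ 0.7 -0.5 -0.9] open 0.047 q [11.  8. 99.  0. 73. 23.]
```

```bash
python3 -m creep '[[36,2,0,0,0],[40,2,0,0,0],[40,2,0,0,0],[36,2,0,0,0],[20,0.6,0,-7,0],[0,0,0,-7,0],[0,0,0,-7,0],[0,0,0,-7,0]]' | egrep pos
python3 -m creep '[[0,0,0,-7,0],[0,0,10,-7,0],[0,0,20,-7,0],[0,0,20,-3.5,0],[0,0,0,0,0]]' | egrep pos
python3 - <<'E'
from fit import *
plan((.5032,.2908),40,.05)
E
```

```text
ee_pos: [0.506, 0.2909, 0.2013]
ee_pos: [0.5047, 0.2897, 0.1479]
t 11.38 shift [ 1.7  0.  97.9] turn 0.1 pos [0.5047 0.2897 0.1479] yaw 40.1 F [-0.6  0.3  0.2] open 0.0467 q [ 26.  24.  85.  -0.  71. -14.]
```

```bash
python3 -m creep '[[1.7,0,30,0,0],[0,0,30,0,0],[0,0,10,0,0],[0,0,0,0,0]]' | egrep 'pos|^force'
python3 -m creep '[[0,0,12,0,0],[0,0,12,0,0],[0,0,4,0,0],[0,0,0,0,0]]' | egrep 'pos|^force'
python3 -m creep '[[0,0,0,0,-1],[0,0,0,0,-1],[0,0,0,0,-1],[0,0,0,0,-1],[0,0,0,0,-1],[0,0,0,0,-1],[0,0,0,0,-1],[0,0,0,0,-1]]' 8| egrep 'pos|force|open'
```

```text
ee_pos: [0.5039, 0.2913, 0.0799]
force: [-0.0, -0.2, 0.1]
ee_pos: [0.504, 0.2915, 0.0526]
force: [-0.3, 0.5, 0.3]
ee_pos: [0.5044, 0.2918, 0.0535]
force: [-0.8, 0.6, 3.6]
opening: 0.016
gripper_force: 8.0
```

```bash
cat > arc.py <<'E'
from fit import *
def arc(n,th_end=0,yaw_end=150,r=.08,S=(.6177,.1493,np.radians(-12.5))):
    s=readout.sense(); pv=T(S,(-.071,.078,0))[:2]; p=s['ee_pos'][:2]; R=s['tcp_rot']
    y0=np.degrees(np.arctan2(R[1,1],R[0,1])); d=p-pv; ang=np.degrees(np.arctan2(d[1],d[0]))+12.5
    th=-90-ang; th=th%360; th=th-360 if th>200 else th
    print('theta',th,'r',np.linalg.norm(d),'yaw',y0,s['force'].round(1),s['clock'],s['q'].round(0))
    ths=np.linspace(th,th_end,n+1)[1:]; ys=np.linspace(y0,yaw_end,n+1)
    for i,t in enumerate(ths):
        a=np.radians(-90-t-12.5); q=pv+r*np.array([np.cos(a),np.sin(a)]); y=np.radians(ys[i])
        m=(q-p)*1000; print([round(float(x),1) for x in (m@[-np.sin(y),np.cos(y)], m@[np.cos(y),np.sin(y)])], round(-(ys[i+1]-ys[i]),1)); p=q
E
python3 -c "
from arc import *
arc(18)"
```

```text
theta 117.41452925432998 r 0.07939091453461787 yaw 39.96226992883081 [-0.8  0.6  3.6] 12.7167 [ 26.  31.  90.   0.  60. -14.]
[-1.5, -9.0] -6.1
[-2.2, -8.8] -6.1
[-2.2, -8.8] -6.1
[-2.3, -8.8] -6.1
[-2.4, -8.8] -6.1
[-2.4, -8.8] -6.1
[-2.5, -8.8] -6.1
[-2.5, -8.7] -6.1
[-2.6, -8.7] -6.1
[-2.7, -8.7] -6.1
[-2.7, -8.7] -6.1
[-2.8, -8.7] -6.1
[-2.9, -8.6] -6.1
[-2.9, -8.6] -6.1
[-3.0, -8.6] -6.1
[-3.0, -8.6] -6.1
[-3.1, -8.6] -6.1
[-3.2, -8.5] -6.1
```

```bash
python3 -m creep '[[-1.8,-9,-1,-6.1,-1],[-2.2,-8.8,0,-6.1,-1],[-2.2,-8.8,0,-6.1,-1],[-2.3,-8.8,0,-6.1,-1],[-2.4,-8.8,0,-6.1,-1],[0,0,0,0,-1]]' 12| egrep 'pos|force|open'
python3 -c "
from arc import *
arc(13)"
```

```text
ee_pos: [0.487, 0.2492, 0.0539]
force: [9.6, -1.7, -11.2]
opening: 0.0155
gripper_force: 12.0
theta 83.64207763597415 r 0.07874260521473285 yaw 70.82487824167914 [  9.6  -1.7 -11.2] 13.2167 [ 23.  27.  96.  -0.  57. -47.]
[-1.3, -8.9] -6.1
[-2.6, -8.6] -6.1
[-2.6, -8.6] -6.1
[-2.7, -8.6] -6.1
[-2.7, -8.6] -6.1
[-2.8, -8.5] -6.1
[-2.8, -8.5] -6.1
[-2.9, -8.5] -6.1
[-2.9, -8.5] -6.1
[-3.0, -8.5] -6.1
[-3.0, -8.5] -6.1
[-3.1, -8.4] -6.1
[-3.1, -8.4] -6.1
```

```bash
python3 -m creep '[[-0.3,-8.7,1,-6.1,-1],[-2.5,-8.5,0,-6.1,-1],[-2.5,-8.5,0,-6.1,-1],[-2.6,-8.4,0,-6.1,-1],[0,0,0,0,-1]]' 8| egrep 'pos|force|open'
python3 -c "
from arc import *
arc(9,r=.0785)"
```

```text
ee_pos: [0.4895, 0.2157, 0.0538]
force: [8.5, 2.7, -2.1]
opening: 0.0158
gripper_force: 8.0
theta 59.1394770659671 r 0.0798701120050877 yaw 95.22402541453756 [ 8.5  2.7 -2.1] 13.6333 [ 20.  25.  98.  -0.  56. -75.]
[-3.9, -8.3] -6.1
[-2.6, -8.6] -6.1
[-2.7, -8.6] -6.1
[-2.8, -8.6] -6.1
[-2.8, -8.5] -6.1
[-2.9, -8.5] -6.1
[-3.0, -8.5] -6.1
[-3.1, -8.5] -6.1
[-3.1, -8.4] -6.1
```

```bash
python3 -m creep '[[-4.2,-8.1,0,-6.1,-1],[-2.6,-8.5,0,-6.1,-1],[-2.7,-8.5,0,-6.1,-1],[-2.8,-8.5,0,-6.1,-1],[0,0,0,0,-1]]' 8| egrep 'pos|force|open'
python3 -c "
from arc import *
arc(5,r=.0785)"
```

```text
ee_pos: [0.5086, 0.186, 0.0536]
force: [-0.3, 0.0, 7.1]
opening: 0.0155
gripper_force: 8.0
theta 33.44655006407143 r 0.07888324325763675 yaw 119.51400887976378 [-0.3  0.   7.1] 14.05 [  16.   26.   97.   -0.   57. -103.]
[-3.2, -8.6] -6.1
[-2.9, -8.7] -6.1
[-3.0, -8.7] -6.1
[-3.1, -8.6] -6.1
[-3.2, -8.6] -6.1
```

```bash
python3 -m creep '[[-2.9,-8.6,-0.7,-6.1,-1],[-2.9,-8.6,0,-6.1,-1],[-3,-8.6,0,-6.1,-1],[-3,-8,0,-6.1,-1],[0,0,0,0,-1]]' 8| egrep 'pos|force|open'
python3 -c "
from arc import *
arc(2,r=.0785)"
```

```text
ee_pos: [0.5381, 0.1672, 0.0537]
force: [-0.8, -2.9, 3.8]
opening: 0.0159
gripper_force: 8.0
theta 7.7938724962522485 r 0.07846686691802023 yaw 143.72349745634378 [-0.8 -2.9  3.8] 14.4667 [  14.   29.   93.   -0.   58. -130.]
[-1.6, -5.1] -3.1
[-1.7, -5.1] -3.1
```

```bash
python3 -m creep '[[-1.6,-5.1,0,-3,-1],[-1.5,-4,0,-3,-1],[0,0,0,0,-1]]' 8| egrep 'pos|^force'
python3 -m creep '[[-0.5,-1.5,0,0,-1],[0,0,0,0,-1]]' | egrep 'pos|^force'
python3 -m creep '[[-0.5,-1.5,0,0,-1],[0,0,0,0,-1]]' | egrep 'pos|^force'
python3 -c "
from arc import *
arc(1,r=.0785)"
```

```text
ee_pos: [0.5467, 0.1647, 0.0538]
force: [-1.5, -5.7, 2.9]
ee_pos: [0.5476, 0.1647, 0.0538]
force: [-3.3, -5.0, 2.0]
ee_pos: [0.5479, 0.1647, 0.0536]
force: [-11.6, -2.7, 7.3]
theta 0.37866119218817573 r 0.07806567477605719 yaw 149.28884748582618 [-11.6  -2.7   7.3] 15.05 [  13.   30.   91.    0.   59. -136.]
[0.3, -0.6] -0.7
```

```bash
python3 -m creep '[[-0.4,-1,0,0,-1],[0,0,0,0,-1],[0.4,1,0,0,-1],[0,0,0,0,-0.45],[0,0,0,0,-0.45],[0,0,0,0,-0.45],[0,0,0,0,-0.45]]' | egrep 'pos|force|open'
python3 -m creep '[[0,0,-10,0,-0.45],[0,0,-25,0,-0.45],[0,0,-35,0,-0.45],[0,0,-35,0,-0.45],[0,0,-30,0,-0.45],[0,0,-10,0,-0.45],[0,35,0,0,-0.45],[0,35,0,0,-0.45]]' | egrep 'pos|force|open'
python3 -m creep '[[0,35,0,7,-0.45],[0,30,0,7,-0.45],[0,0,0,7,-0.45],[0,0,0,0,-0.45],[0,0,0,0,-0.45]]' | egrep 'pos|^force'
python3 - <<'E'
from fit import *
c=snap('scene','s9');
cv2.imwrite('pics/s9c.png',np.hstack([cv2.resize(c['pixels'][155:245,262:352,::-1],None,fx=6,fy=6,interpolation=2)]))
a=load('s0')['pixels'].astype(int);d=(abs(a-c['pixels'].astype(int)).max(2)>40).astype(np.uint8)
n,_,st,_=cv2.connectedComponentsWithStats(d);print([s.tolist() for s in st[1:] if s[4]>15])
E
```

```text
ee_pos: [0.55, 0.1645, 0.0539]
force: [0.2, -0.4, -0.1]
opening: 0.0258
gripper_force: 0.0
ee_pos: [0.4893, 0.1994, 0.1995]
force: [0.6, 0.2, -0.3]
opening: 0.0258
gripper_force: 0.0
ee_pos: [0.4356, 0.2356, 0.1992]
force: [0.6, -0.9, -0.2]
[[31, 0, 46, 39, 1022], [209, 0, 17, 17, 105], [218, 0, 18, 7, 39], [268, 0, 53, 12, 428], [326, 0, 24, 8, 107], [197, 3, 17, 15, 189], [312, 7, 61, 48, 1274], [75, 17, 15, 7, 63], [210, 17, 4, 9, 18], [261, 30, 22, 24, 189], [89, 33, 6, 9, 39], [43, 44, 10, 4, 17], [84, 44, 10, 20, 88], [48, 48, 8, 4, 21], [34, 50, 9, 10, 47], [48, 55, 12, 20, 97], [320, 56, 42, 35, 737], [204, 62, 13, 15, 58], [362, 67, 4, 5, 16], [256, 68, 7, 6, 32], [227, 74, 20, 8, 106], [305, 92, 27, 25, 220], [334, 100, 5, 10, 27], [158, 143, 45, 43, 1136], [331, 158, 15, 17, 119], [297, 171, 18, 19, 219], [297, 195, 16, 15, 164]]
```

View pics/s9c.png

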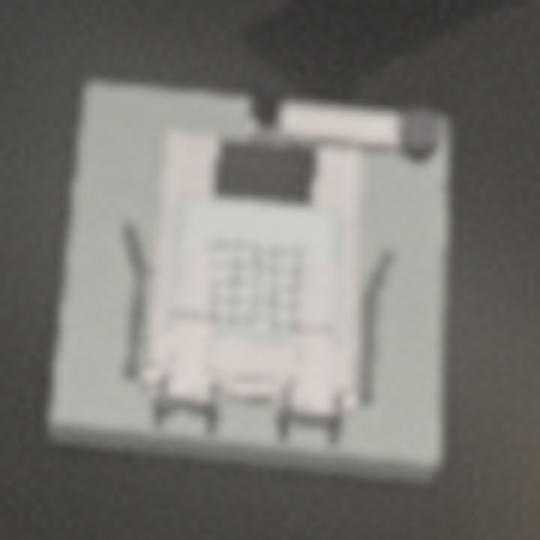

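```bash
python3 - <<'E'
from fit import *
c=load('s9'); B=lambda x,y:((x+.5)/6-.5+262,(y+.5)/6-.5+155)
S=(.6177,.1493,np.radians(-12.5)); R=np.array([[np.cos(S[2]),np.sin(S[2])],[-np.sin(S[2]),np.cos(S[2])]])
def st(n,x,y,z): print(n,(R@(pt(c,*B(x,y),z=z)[:2]-S[:2])*1000).round(1))
st('pivot',418,125,.047);st('post',265,100,.077)
st('ret far',283,102,.042);st('ret near',400,112,.042);st('near edge a',283,136,.042);st('near edge b',395,146,.042)
st('plate rl',165,130,.036);st('plate rr',363,148,.036);st('bed rl',86,80,.03);st('bed rr',450,115,.03)
w=snap('wrist','w9')
E
```

```text
pivot [-71.6  76.7]
post [-58.   -4.3]
ret far [-80.6   7.7]
ret near [-81.7  68. ]
near edge a [-60.    8.7]
near edge b [-60.7  66. ]
plate rl [-60.2 -51.4]
plate rr [-61.4  50.5]
bed rl [-89.8 -94.4]
bed rr [-90.7  95.5]
```

```bash
python3 -c "
from station import env; print(env.close_job())"
```

```text
the job is handed in; nothing more can be done
None
```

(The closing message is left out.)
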